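# Open the tall coffee flask and rest its cap

## Task

Get the tall steel flask ready for pouring: lift the loose black cap off it and set it down, still mouth down and not dropped, in the wide round well of the wooden lid rest, so that it sits flat on the well's floor. Leave the tall flask and the short flask standing where they are.

Things in the scene. Friction and masses are not known exactly. Their poses are not given: they have to be found in the camera images.
- cap: Black plastic cup-shaped cap of the tall flask: upright cylinder 46 mm across, 45 mm high, closed on top, open below (wall 3 mm, 39 mm deep inside), 40 to 85 g. Origin at the centre of its open lower rim, z up through its closed top. It sits loose over the neck, mouth down on the shoulder, 5 mm of play all round, held only by its weight. Grip its sides from above, in the upper half.
- tall_flask: Brushed steel round flask, 72 mm across, upright and free-standing, 0.9 kg. Origin at the centre of its underside, z up. A flat shoulder 52 mm across lies 155 mm up (the cap rests there; the body widens to 72 mm by 25 mm below it); the neck, 30 mm across, goes on to 172 mm. With its cap on it is 200 mm tall.
- short_flask: The same kind of flask but shorter: 72 mm across, 135 mm tall with its own black cap (46 mm across), which is screwed tight. Free-standing, 0.7 kg; leave it alone. Origin at the centre of its underside, z up.
- wide_well (a point): Centre of the floor of the wide round well in the lid rest, where the cap's origin should come; z up. Well 65 mm across, 15 mm deep, floor 13 mm above the counter. Lid rest: fixed wooden block, 150 x 90 x 28 mm high, its length along this point's x, from 40 mm behind this point (-x) to 110 mm ahead. A narrow well, 29 mm across, 80 mm ahead (+x), is not for this cap.
Not all that is in view belongs to the job. What is meant by the cap is not blue, and is the smaller of those in its own colour.

How it is judged (in metres and radians):
On the way:
1. the cap is lifted clear of the tall flask's neck (z of cap in the frame of tall_flask above 0.18 m), for 0.2 s.
At the end, for the whole second after the job is handed in: The cap rests still on the floor of the wide well: its rim's centre within 13 mm of the well's centre and 4 mm of its floor's height, mouth down within 10 degrees of upright. Both flasks stand upright (within 6 degrees) within 30 mm of where they began (horizontal distance between cap and wide_well below 0.013 m and z of cap in the frame of wide_well between -0.004 and 0.004 m and angle between cap's own z axis and vertical below 0.17 rad and linear speed of cap below 0.02 m/s and angle between each of tall_flask, short_flask's own z axis and vertical below 0.1 rad and distance of each of tall_flask, short_flask from where it was at the start of the episode below 0.03 m); the robot touches nothing.
It fails at once if the cap was dropped or knocked flying (faster than 0.7 m/s, a fall of some 25 mm, with no finger on it) (contact force between the fingers and cap below 0.05 N and linear speed of cap above 0.7 m/s).
It fails at once if the tall flask was tipped (over 15 degrees) or shifted by more than 30 mm (angle between tall_flask's own z axis and vertical above 0.26 rad or distance of tall_flask from where it was at the start of the episode above 0.03 m).
It fails at once if the short flask was tipped (over 15 degrees) or shifted by more than 30 mm (angle between short_flask's own z axis and vertical above 0.26 rad or distance of short_flask from where it was at the start of the episode above 0.03 m).
It also fails if it takes over 38 s, if anything falls off the work surface, if the arm or the gripper's body presses on something with over 40 N, if the wrist force passes 120 N, or if a joint passes its speed limit or range.

## Robot

A 6-joint arm with a two-finger parallel gripper is mounted at the origin on the work surface. World frame = base frame: x ahead of the robot, y to its left, z up, the work surface at z = 0. Lengths are in m, angles in degrees, forces in N, time in s.
With the tool pointing down it reaches from about 0.25 to 0.725 m from the base axis. Payload 9.7 kg.
Tool frame: the origin (TCP) lies midway between the tips of the shut fingers; the grasp point (between the pads) lies 19 mm behind it; x points along the fingers, y is the direction in which the jaws open and shut, and the axes are right-handed (so a half turn about x gives the same grasp; the last joint's range is limited). The gripper opens to 85 mm and grips with 20 to 120 N. Pads are 22 mm wide; open, the fingers measure 114 mm over their backs; the gripper's body (76 mm by 85 mm) begins 54 mm behind the grasp point. The pads swing forward as they close: fully open they stand 13 mm farther back than shut.
Start: joints at [77.12, 4.979, 10.078, 95.1, 0, 90], TCP at [0.123, 0.536, 0.231] pointing down, gripper open.
Joint ranges: [-179.16, 179.16], [-48.56, 103.87], [-65.8, 70.77], [-126.05, 130.52], [-82.76, 87.17], [-180, 180]. Speed limits (degrees/s): [127.2, 127.2, 147.25, 180, 180, 180].

## Interface

Orientations are given as [roll, pitch, yaw] about the fixed x, y, z axes, in that order (R = Rz(yaw) Ry(pitch) Rx(roll)).
In Python, from workcell import bot, cams gives the robot as it stands.
- The arm moves only by the tool apply_moves, never from a script. Its argument "commands" is a list of rows, each a list of 5 numbers: the shift along the tool's x, y, z in m, then the turn about the tool's x in rad, then the opening, from -1 (shut) to 1 (fully open). In form: [[tx, ty, tz, roll, hand], ...]. A call has 1 to 12 rows; each row is the pose to reach, as a shift and turn from the pose measured when the call began, along the tool's axes at that moment; what a row does not reach only later rows make up. A row lasts 1/10 s, in which the tool goes at most 50 mm and 8.59 degrees, less where a joint would pass 70% of its speed; a pose out of reach is approached as far as the arm can. A call with a gripper value outside its range is refused whole. The fingers move at their own pace and stop on an object; "newtons" is the grip in N (left out, the last holds). Time passes only in rows, so rows that repeat a pose let the fingers close. It gives the time, the measured TCP pose, the force and the opening at its end, in the units of the state.
- bot.get_obs(): the state, without advancing time (a new reading comes with each control period).
- cams.camera(name): name is "side" or "top"; returns a dict with "frame" (384x512x3 uint8, blue, green, red), "depth" (384x512 float32, m along the optical axis (not along the pixel's ray), 0 where there is no reading), "camera_matrix" (3x3 intrinsics, pixels), "D" ([k1, k2, p1, p2, k3] as OpenCV has them; the pictures are not rectified), "R" (3x3) and "t" (3): a world point X has camera coordinates R X + t. Camera axes: x right, y down, z forward; pixel columns grow to the right and rows downward; lengths in m; the calibration is good to about 2 mm. A picture is of the moment at which its call begins.
- bot.job_done(): hands the job in, once; it reports no verdict.
Trained networks look in the newest picture that a camera, given by its name, has taken for a name from the list of things; names that differ only in an ending like _2 or _b are one class to them, and where a whole thing is asked for, a point or a joint stands for the part that bears it (a point fixed in the world has none). Each returns a list of dicts, best first, with "confidence" (0 to 1); they miss things now and then, are a little off and sometimes report something else, mostly with a low value. They report only what shows in the picture. A call takes as long as a camera call. They do not tell look-alikes from the thing itself.
- cams.spot_in(name, camera): "rect" ([left, top, right, bottom] in pixels, round what is visible of it).
The state is a dict: "time": time; "q": joint angles; "qd": joint speeds; "joint_efforts": joint torques, N m; "ee_pos": TCP position; "tcp_rot": TCP orientation; "wrist_force": force on the tool from outside, world axes, zero at the start; "torque": the same for the moment, N m; "opening": finger opening in m.
Only numpy, scipy, OpenCV 4.12 (cv2) and the standard library are available. Lean on these libraries where they do the work, as an engineer would, in place of code of your own. Each camera call takes 0.05 s, during which the arm holds its last target. There are 200 camera calls.

## Working session

There is one attempt and no reset: what is moved stays moved. The work goes in short steps, Python scripts to look and compute and a tool call to move; the robot and the scene stay as the last step left them, time stands still between calls to the robot, and variables do not carry over. Pictures are saved under pics/ and viewed, about 8 in all and at most 12, crops included, and the job is handed in when it is done.

Besides the shell and the picture viewer there is one more tool, called by a JSON object that holds its "api" and its "payload". apply_moves: Moves the arm, as the interface text tells. Its arguments: {"type":"object","properties":{"commands":{"type":"array"},"newtons":{"type":"number"}},"required":["commands"]}

```bash
mkdir -p pics; cat > h.py <<'E'
import numpy as np,cv2,json
from workcell import bot,cams
def cloud(c):
    K,D=np.array(c["camera_matrix"],float),np.array(c["D"],float)
    h,w=c["depth"].shape
    g=np.stack(np.meshgrid(np.arange(w),np.arange(h)),-1).reshape(-1,1,2).astype(float)
    u=cv2.undistortPoints(g,K,D)[:,0]
    d=c["depth"].reshape(-1,1)
    P=np.hstack([u*d,d])
    W=(P-np.array(c["t"]).reshape(3))@np.array(c["R"])
    W[d[:,0]==0]=np.nan
    return W.reshape(h,w,3)
E
python3 - <<'E'
from h import *
print(bot.get_obs())
ims=[]
for n in("top","side"):
    c=cams.camera(n);np.savez(f"pics/{n}0.npz",**c)
    im=c["frame"].copy()
    cv2.imwrite(f"pics/{n}0.png",im)
    print(n,-np.array(c["R"]).T@np.array(c["t"]).ravel())
    for k in("cap","tall_flask","short_flask","wide_well"):
        print(k,[(np.round(r["rect"]).tolist(),round(r["confidence"],2)) for r in cams.spot_in(k,n)])
E
```

```text
{'time': 0.0, 'q': array([ 7.71200959e+01,  5.01094148e+00,  1.00337233e+01,  9.51016714e+01,
       -6.11939086e-04,  9.00017069e+01]), 'qd': array([ 0.04071104, -0.00826828,  0.00242867, -0.03041343, -0.08054041,
        0.13865762]), 'joint_efforts': array([ 2.11772473e-03, -5.20382309e+01,  4.64808798e+01,  1.59733160e-02,
        1.73679173e-04,  6.67503983e-06]), 'ee_pos': array([0.12254679, 0.53591742, 0.23057807]), 'tcp_rot': array([ -89.55386436,   89.92110803, -102.43547498]), 'wrist_force': array([-0.18280328,  0.20464276, -0.91828026]), 'torque': array([ 0.01358643, -0.06693698,  0.01791498]), 'opening': 0.08517335245376226}
top [ 0.39871124 -0.01654226  1.25391942]
cap [([367.0, 209.0, 397.0, 234.0], 0.97), ([311.0, 177.0, 331.0, 192.0], 0.64), ([343.0, 208.0, 363.0, 224.0], 0.57)]
tall_flask [([328.0, 205.0, 363.0, 235.0], 0.84)]
short_flask [([227.0, 187.0, 251.0, 217.0], 0.63)]
wide_well [([110.0, 156.0, 158.0, 216.0], 0.58)]
side [ 0.5025461  -0.70382425  0.91276156]
cap [([235.0, 304.0, 262.0, 341.0], 0.69), ([237.0, 236.0, 260.0, 262.0], 0.65), ([278.0, 249.0, 294.0, 274.0], 0.61)]
tall_flask [([236.0, 252.0, 264.0, 299.0], 0.56)]
short_flask [([248.0, 163.0, 275.0, 208.0], 0.92), ([248.0, 115.0, 296.0, 143.0], 0.64)]
wide_well [([248.0, 116.0, 294.0, 142.0], 0.57)]
```

View pics/top0.png

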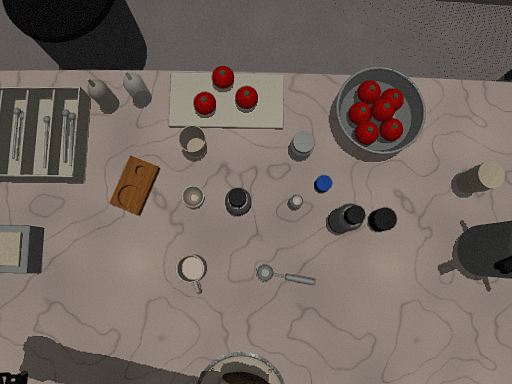

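View pics/side0.png

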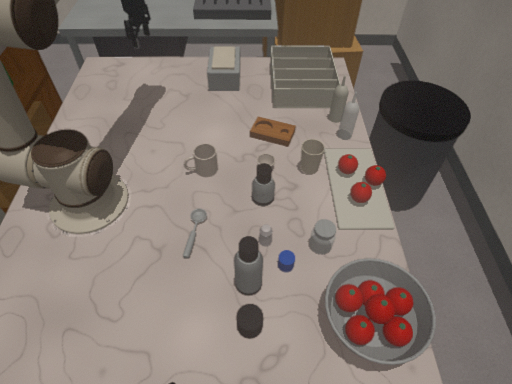

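The top view has four candidates:
- Black cap on the tall flask, top (354,214) / side (249,248).
- Larger black cap lying on the counter, top (382,219) / side (250,320).
- Blue cap, top (323,184).
- Short flask's own cap, top (238,199).

The one on the tall flask fits: it is black and the smaller of the two loose black ones. The lid rest is at top (135,185), with its wide well at about (130,195). Next I measure these and confirm in a crop.

```bash
cat > m.py <<'E'
from h import *
def circ(P):
    A=np.c_[2*P[:,:2],np.ones(len(P))];s=np.linalg.lstsq(A,(P[:,:2]**2).sum(1),rcond=None)[0]
    return s[:2],np.sqrt(s[2]+s[:2]@s[:2])
for n in("top","side"):
    c=dict(np.load(f"pics/{n}0.npz"));W=cloud(c)
    def box(l,t,r,b):
        P=W[t:b,l:r].reshape(-1,3);return P[~np.isnan(P[:,0])]
    B={"top":dict(tall=(325,200,368,238),big=(365,205,400,236),short=(222,185,255,218),blue=(312,174,334,194),post=(285,190,305,212)),
       "side":dict(tall=(232,232,268,300),big=(234,300,266,342),short=(246,160,280,208),blue=(274,246,298,274),post=(258,220,274,247))}[n]
    for k,b in B.items():
        P=box(*b);P=P[P[:,2]>0.012];zt=np.percentile(P[:,2],97)
        T=P[P[:,2]>zt-.008]
        (cc,rr,_)=(cv2.minEnclosingCircle((T[:,:2]*1000).astype(np.float32))+(0,))
        print(n,k,"ztop",zt.round(4),"mean",T.mean(0).round(4),"mec",np.round(cc,1),round(rr,1),len(T))
    b=(100,145,170,225) if n=="top" else (240,108,305,150)
    P=box(*b)
    T=P[(P[:,2]>.023)&(P[:,2]<.04)]
    r=cv2.minAreaRect((T[:,:2]*1000).astype(np.float32));print(n,"rest",r,cv2.boxPoints(r).round(0).tolist(),T[:,2].mean())
    F=P[(P[:,2]>.008)&(P[:,2]<.018)];print("floor",len(F),np.median(F,0).round(4))
a=cv2.imread("pics/side0.png")[220:345,215:315];b=cv2.imread("pics/top0.png")[145:225,95:165]
a=cv2.resize(a,(400,500),interpolation=2);b=cv2.resize(b,(400,457),interpolation=2)
o=np.zeros((500,800,3),np.uint8);o[:,:400]=a;o[:457,400:]=b;cv2.imwrite("pics/crop.png",o)
E
python3 m.py
```

```text
top tall ztop 0.2017 mean [ 0.4996 -0.275   0.1992] mec [ 499.9 -275.3] 22.3 262
top big ztop 0.0673 mean [ 0.503  -0.3905  0.0633] mec [ 504.7 -390.5] 32.9 392
top short ztop 0.137 mean [0.5453 0.0176 0.1341] mec [545.3  17.6] 22.8 242
top blue ztop 0.048 mean [ 0.6027 -0.2234  0.0444] mec [ 602.5 -223.3] 23.0 198
top post ztop 0.0719 mean [ 0.548  -0.1439  0.0681] mec [ 547.7 -144.3] 14.7 77
top rest ((589.2522583007812, 316.5753479003906), (93.87130737304688, 151.75389099121094), 68.96725463867188) [[502.0, 300.0], [643.0, 246.0], [677.0, 333.0], [535.0, 388.0]] 0.027407635234310845
floor 484 [0.5619 0.3235 0.0124]
side tall ztop 0.2 mean [ 0.5    -0.2792  0.1985] mec [ 499.4 -276.9] 24.3 299
side big ztop 0.0656 mean [ 0.5024 -0.3938  0.0628] mec [ 502.2 -392.9] 32.0 577
side short ztop 0.1353 mean [0.545  0.0135 0.1334] mec [544.1  15.3] 23.8 159
side blue ztop 0.0465 mean [ 0.6024 -0.2264  0.0436] mec [ 602.8 -224.8] 23.5 215
side post ztop 0.069 mean [ 0.5481 -0.1485  0.0665] mec [ 548.3 -146.4] 14.8 78
side rest ((587.6002197265625, 313.5371398925781), (95.16307067871094, 150.49929809570312), 69.66096496582031) [[501.0, 295.0], [642.0, 243.0], [675.0, 332.0], [534.0, 384.0]] 0.026810566019810352
floor 236 [0.5631 0.3212 0.0125]
```

View pics/crop.png

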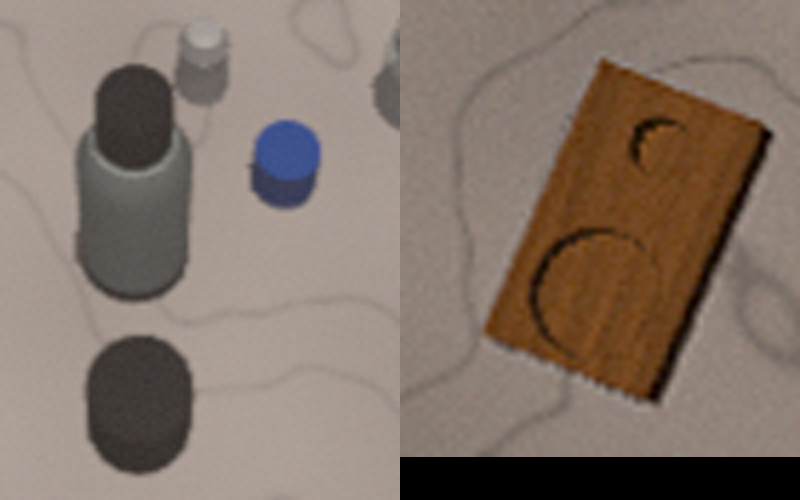

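The crop confirms it: the smaller black cap (46 mm by measurement) sits on the tall flask, while the loose one on the counter is wider (about 65 mm). Cap is at (0.500, −0.276) with its top at 0.200. The wide well is at the robot-side end of the rest, at about (0.556, 0.327).

```bash
cat > go.py <<'E'
import sys
from h import *
from scipy.spatial.transform import Rotation as Ro
o=bot.get_obs();R=Ro.from_euler("xyz",o["tcp_rot"],degrees=True).as_matrix()
t=np.array(list(map(float,sys.argv[1:4])))
print("t",o["time"],"tcp",o["ee_pos"].round(4),"q",o["q"].round(1),"F",o["wrist_force"].round(1),"open",round(o["opening"],4))
print("tool y",R[:,1].round(3),"x",R[:,0].round(4),"delta tool",(R.T@(t-o["ee_pos"])).round(4))
E
python3 go.py .5 -.276 .30
```

```text
t 0.5 tcp [0.1226 0.5362 0.2313] q [77.1  5.  10.1 95.1  0.  90. ] F [-0.6  0.4  0.1] open 0.0854
tool y [ 0.223  0.975 -0.   ] x [-0. -0. -1.] delta tool [-0.0687 -0.7076  0.5489]
```

{"api": "apply_moves", "payload": {"commands": [[-0.05,0,0,0,1],[-0.07,-0.708,0.549,1.85,1],[-0.07,-0.708,0.549,1.85,1],[-0.07,-0.708,0.549,1.85,1],[-0.07,-0.708,0.549,1.85,1],[-0.07,-0.708,0.549,1.85,1],[-0.07,-0.708,0.549,1.85,1],[-0.07,-0.708,0.549,1.85,1],[-0.07,-0.708,0.549,1.85,1],[-0.07,-0.708,0.549,1.85,1]], "newtons": 30}}

```text
time: 1.5
ee_pos: [0.3123, 0.1263, 0.2917]
tcp_rot: [111.1, 89.9, 20.5]
wrist_force: [1.8, 1.4, 0.4]
opening: 0.0851
```

```bash
python3 go.py .5 -.276 .30
```

```text
t 1.5 tcp [0.3123 0.1263 0.2917] q [ 22.  -21.7  -6.5 105.1  -0.  112.6] F [1.8 1.4 0.4] open 0.0851
tool y [ 1.    -0.01   0.001] x [ 1.3e-03  5.0e-04 -1.0e+00] delta tool [-0.0083  0.1916  0.4004]
```

{"api": "apply_moves", "payload": {"commands": [[-0.008,0.192,0.4,0.5,1],[-0.008,0.192,0.4,0.5,1],[-0.008,0.192,0.4,0.5,1],[-0.008,0.192,0.4,0.5,1],[-0.008,0.192,0.4,0.5,1],[-0.008,0.192,0.4,0.5,1],[-0.008,0.192,0.4,0.5,1],[-0.008,0.192,0.4,0.5,1],[-0.008,0.192,0.4,0.5,1],[-0.008,0.192,0.4,0.5,1],[-0.008,0.192,0.4,0.5,1],[-0.008,0.192,0.4,0.5,1]]}}

```text
time: 2.7
ee_pos: [0.5001, -0.2749, 0.3003]
tcp_rot: [133.5, 89.9, 14.3]
wrist_force: [-0.7, -0.1, 0.4]
opening: 0.0854
```

```bash
python3 go.py .5 -.276 .17; python3 - <<'E'
from h import *
c=cams.camera("side");cv2.imwrite("pics/side1.png",cv2.resize(c["frame"][130:330,150:380],None,fx=2.5,fy=2.5))
E
```

```text
t 2.7 tcp [ 0.5001 -0.2749  0.3003] q [-2.880e+01  1.010e+01  2.360e+01  1.034e+02  1.000e-01  9.040e+01] F [-0.7 -0.1  0.4] open 0.0854
tool y [ 0.873 -0.488  0.001] x [ 1.7e-03  4.0e-04 -1.0e+00] delta tool [0.1303 0.0003 0.0012]
```

View pics/side1.png

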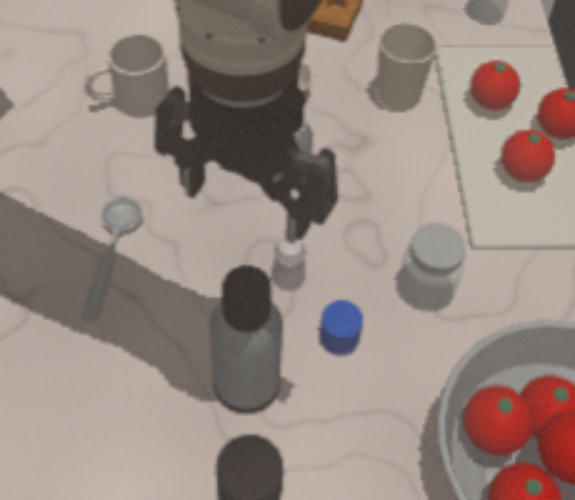

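The open gripper hangs over the cap (crop px 247,295), with its fingers either side at (185,175) and (300,215). The approach is clear, so I descend and close.

{"api": "apply_moves", "payload": {"commands": [[0.04,0,0.001,0,1],[0.08,0,0.001,0,1],[0.11,0,0.001,0,1],[0.13,0,0.001,0,1],[0.13,0,0.001,0,1],[0.13,0,0.001,0,1],[0.13,0,0.001,0,-1],[0.13,0,0.001,0,-1],[0.13,0,0.001,0,-1],[0.13,0,0.001,0,-1],[0.13,0,0.001,0,-1],[0.13,0,0.001,0,-1]], "newtons": 30}}

```text
time: 3.95
ee_pos: [0.5004, -0.2756, 0.172]
tcp_rot: [109.8, 89.8, -9.3]
wrist_force: [-0.4, 0.7, 6.2]
opening: 0.0448
```

```bash
python3 go.py .5 -.276 .30; python3 - <<'E'
from h import *
c=cams.camera("side");cv2.imwrite("pics/side2.png",cv2.resize(c["frame"][190:310,190:320],None,fx=4,fy=4,interpolation=2))
E
```

```text
t 3.95 tcp [ 0.5004 -0.2756  0.172 ] q [-28.9   6.8   5.5  88.5   0.1  90.3] F [-0.4  0.7  6.2] open 0.0448
tool y [ 0.873 -0.487  0.004] x [ 4.2e-03 -7.0e-04 -1.0e+00] delta tool [-0.128   0.0004  0.0003]
```

View pics/side2.png

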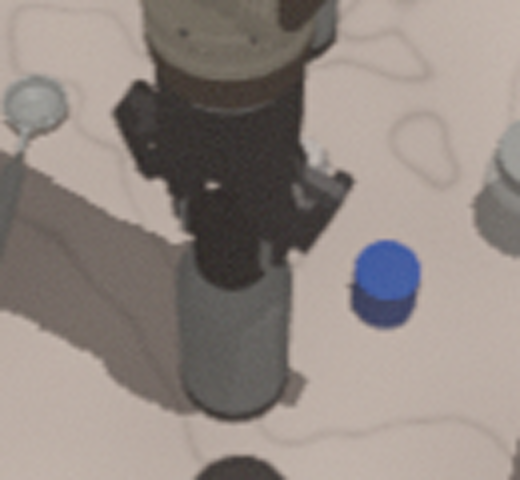

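Fingers have stopped at 45 mm on the cap (crop px 230,260), and the flask is still upright. Lifting.

{"api": "apply_moves", "payload": {"commands": [[-0.015,0,0,0,-1],[-0.04,0,0,0,-1],[-0.08,0,0,0,-1],[-0.12,0,0,0,-1],[-0.13,0,0,0,-1],[-0.13,0,0,0,-1],[-0.13,0,0,0,-1]], "newtons": 30}}

```text
time: 4.7
ee_pos: [0.4999, -0.2756, 0.3006]
tcp_rot: [118.2, 89.8, -0.9]
wrist_force: [0.4, -0.4, -0.8]
opening: 0.0446
```

```bash
python3 go.py .556 .327 .30
```

```text
t 4.7 tcp [ 0.4999 -0.2756  0.3006] q [-2.890e+01  1.010e+01  2.360e+01  1.034e+02  1.000e-01  9.020e+01] F [ 0.4 -0.4 -0.8] open 0.0446
tool y [ 0.873 -0.487  0.003] x [ 0.003 -0.    -1.   ] delta tool [ 0.0008 -0.2445 -0.5536]
```

{"api": "apply_moves", "payload": {"commands": [[0,-0.01,-0.022,-0.05,-1],[0,-0.244,-0.554,-1.04,-1],[0,-0.244,-0.554,-1.04,-1],[0,-0.244,-0.554,-1.04,-1],[0,-0.244,-0.554,-1.04,-1],[0,-0.244,-0.554,-1.04,-1],[0,-0.244,-0.554,-1.04,-1],[0,-0.244,-0.554,-1.04,-1],[0,-0.244,-0.554,-1.04,-1],[0,-0.244,-0.554,-1.04,-1],[0,-0.244,-0.554,-1.04,-1],[0,-0.244,-0.554,-1.04,-1]]}}

```text
time: 5.9
ee_pos: [0.5531, 0.298, 0.2987]
tcp_rot: [-7.1, 89.9, -66.6]
wrist_force: [0.2, -0.0, -0.5]
opening: 0.0443
```

```bash
python3 go.py .556 .327 .11
```

```text
t 5.9 tcp [0.5531 0.298  0.2987] q [ 2.840e+01  1.910e+01  3.430e+01  1.052e+02 -1.000e-01  8.790e+01] F [ 0.2 -0.  -0.5] open 0.0443
tool y [ 0.862  0.507 -0.   ] x [ 6.0e-04 -1.4e-03 -1.0e+00] delta tool [ 0.1886  0.0172 -0.0239]
```

{"api": "apply_moves", "payload": {"commands": [[0,0.017,-0.024,0,-1],[0.04,0.017,-0.024,0,-1],[0.08,0.017,-0.024,0,-1],[0.12,0.017,-0.024,0,-1],[0.16,0.017,-0.024,0,-1],[0.189,0.017,-0.024,0,-1],[0.189,0.017,-0.024,0,-1],[0.189,0.017,-0.024,0,-1]]}}

```text
time: 6.7
ee_pos: [0.555, 0.3266, 0.109]
tcp_rot: [-57.9, 89.8, -117.5]
wrist_force: [0.3, 0.5, 0.7]
opening: 0.0449
```

```bash
python3 go.py .556 .327 .031; python3 - <<'E'
from h import *
c=cams.camera("side");np.savez("pics/s3.npz",**c)
im=c["frame"].copy()
p=lambda P:cv2.projectPoints(np.array(P,float),cv2.Rodrigues(np.array(c["R"]))[0],np.array(c["t"]).ravel(),c["camera_matrix"],np.array(c["D"],float))[0].reshape(-1,2)
a=np.linspace(0,6.28,200)
s=8;x0,y0,x1,y1=230,85,310,150
big=cv2.resize(im[y0:y1,x0:x1],None,fx=s,fy=s,interpolation=2)
def ring(r,z,col):
    q=((p(np.c_[.556+r*np.cos(a),.327+r*np.sin(a),0*a+z])-[x0,y0]+.5)*s).astype(int)
    cv2.polylines(big,[q],True,col,1)
ring(.0325,.028,(0,255,0));ring(.023,.095,(255,255,0))
cv2.imwrite("pics/side3.png",big)
E
```

```text
t 6.7 tcp [0.555  0.3266 0.109 ] q [30.5 17.4 10.9 83.7 -0.1 90.1] F [0.3 0.5 0.7] open 0.0449
tool y [ 0.862  0.507 -0.002] x [-0.0013 -0.0025 -1.    ] delta tool [0.078  0.0012 0.0001]
```

View pics/side3.png

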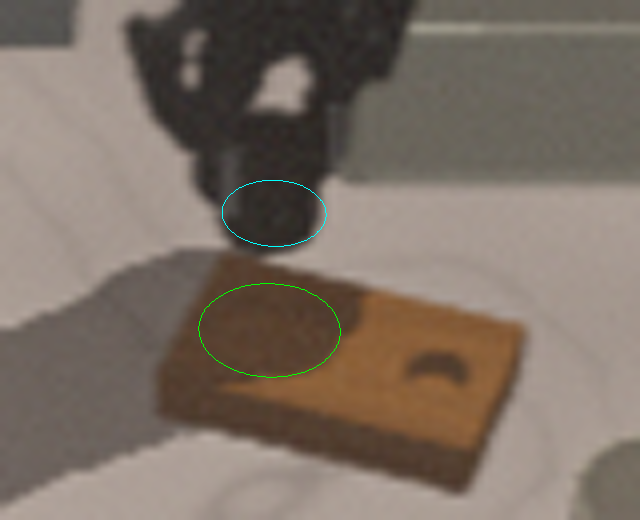

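The cap hangs upright under the gripper (crop px 272,235), and the predicted well ring at (270,330) lies inside the shaded end of the rest. The offset is about 2 mm against 9.5 mm of clearance. Lowering.

{"api": "apply_moves", "payload": {"commands": [[0.025,0.001,0,0,-1],[0.045,0.001,0,0,-1],[0.06,0.001,0,0,-1],[0.068,0.001,0,0,-1],[0.073,0.001,0,0,-1],[0.076,0.001,0,0,-1],[0.076,0.001,0,0,-1],[0.076,0.001,0,0,-1]]}}

```text
time: 7.55
ee_pos: [0.5571, 0.3277, 0.0353]
tcp_rot: [42.0, 89.9, -17.6]
wrist_force: [0.4, 0.2, -0.3]
opening: 0.0441
```

```bash
python3 go.py .556 .327 .030
```

```text
t 7.55 tcp [0.5571 0.3277 0.0353] q [30.5 18.6  4.3 75.6 -0.1 90.1] F [ 0.4  0.2 -0.3] open 0.0441
tool y [0.862 0.507 0.001] x [ 1.9e-03 -6.0e-04 -1.0e+00] delta tool [ 0.0053 -0.0013  0.    ]
```

No contact yet, so I lower in 2 mm steps.

{"api": "apply_moves", "payload": {"commands": [[0.002,0,0,0,-1],[0.003,0,0,0,-1],[0.004,0,0,0,-1],[0.005,0,0,0,-1],[0.005,0,0,0,-1]]}}

```text
time: 8.05
ee_pos: [0.5571, 0.3277, 0.0302]
tcp_rot: [39.9, 89.9, -19.7]
wrist_force: [0.4, 0.2, -0.7]
opening: 0.0445
```

```bash
python3 go.py .556 .327 .030
```

```text
t 8.05 tcp [0.5571 0.3277 0.0302] q [30.5 18.8  3.9 75.1 -0.1 90.1] F [ 0.4  0.2 -0.7] open 0.0445
tool y [0.862 0.507 0.001] x [ 1.8e-03 -7.0e-04 -1.0e+00] delta tool [ 0.0002 -0.0013  0.    ]
```

{"api": "apply_moves", "payload": {"commands": [[0.001,0,0,0,-1],[0.002,0,0,0,-1],[0.002,0,0,0,-1]]}}

```text
time: 8.35
ee_pos: [0.5572, 0.3276, 0.03]
tcp_rot: [54.2, 89.8, -5.4]
wrist_force: [-4.7, -3.5, 11.6]
opening: 0.045
```

```bash
python3 go.py .556 .327 .030;python3 - <<'E'
from h import *
c=cams.camera("side")
cv2.imwrite("pics/side4.png",cv2.resize(c["frame"][85:150,230:310],None,fx=8,fy=8,interpolation=2))
E
```

```text
t 8.35 tcp [0.5572 0.3276 0.03  ] q [30.5 18.7  3.8 75.  -0.1 90.1] F [-4.7 -3.5 11.6] open 0.045
tool y [0.862 0.507 0.002] x [ 2.9e-03 -3.0e-04 -1.0e+00] delta tool [-0.     -0.0014 -0.0001]
```

View pics/side4.png

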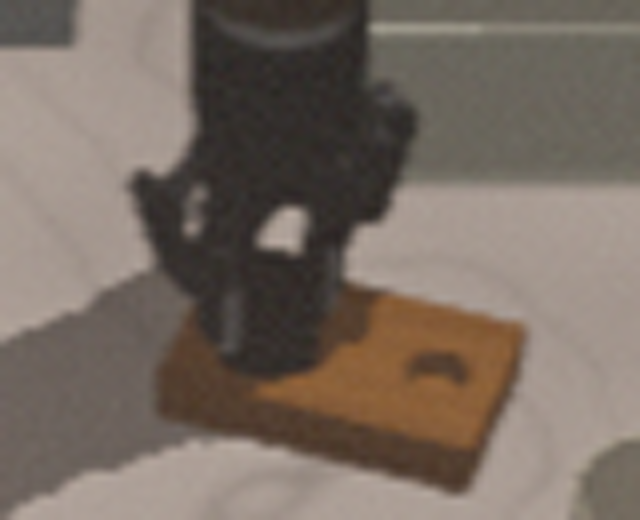

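Contact came at TCP 0.030, exactly the height expected for the rim on the well floor, and the cap looks upright in the well (px 272,310). Releasing and retreating straight up.

{"api": "apply_moves", "payload": {"commands": [[0,0,0,0,-0.2],[0,0,0,0,0.2],[0,0,0,0,0.6],[0,0,0,0,1],[0,0,0,0,1],[0,0,0,0,1],[-0.02,0,0,0,1],[-0.05,0,0,0,1],[-0.09,0,0,0,1],[-0.14,0,0,0,1],[-0.18,0,0,0,1],[-0.2,0,0,0,1]]}}

```text
time: 9.6
ee_pos: [0.5572, 0.328, 0.2345]
tcp_rot: [77.4, 89.6, 17.8]
wrist_force: [0.3, -0.1, 0.7]
opening: 0.0852
```

```bash
python3 go.py .45 .1 .3
```

```text
t 9.6 tcp [0.5572 0.328  0.2345] q [30.5 18.6 26.4 97.3 -0.1 90.1] F [ 0.3 -0.1  0.7] open 0.0852
tool y [0.862 0.507 0.007] x [ 0.0073  0.0023 -1.    ] delta tool [-0.0668 -0.2074  0.1424]
```

Move aside toward the base so both cameras see the cap.

{"api": "apply_moves", "payload": {"commands": [[-0.06,0,0,0,1],[-0.07,-0.2,0.1,0,1],[-0.07,-0.2,0.1,0,1],[-0.07,-0.2,0.1,0,1],[-0.07,-0.2,0.1,0,1],[-0.07,-0.2,0.1,0,1],[-0.07,-0.2,0.1,0,1],[-0.07,-0.2,0.1,0,1]]}}

```text
time: 10.4
ee_pos: [0.435, 0.1402, 0.3036]
tcp_rot: [78.5, 89.5, 18.8]
wrist_force: [-0.4, 0.4, 0.1]
opening: 0.0854
```

```bash
python3 - <<'E'
from h import *
o=[]
for n in("top","side"):
    c=cams.camera(n);W=cloud(c)
    l,t,r,b=(100,145,170,225) if n=="top" else (240,90,305,150)
    o.append(cv2.resize(c["frame"][t:b,l:r],(390,450),interpolation=2))
    def cap(name,x,y,z0,z1):
        P=W.reshape(-1,3);P=P[(np.hypot(P[:,0]-x,P[:,1]-y)<.035)&(P[:,2]>z0)&(P[:,2]<z1)]
        cc,rr=cv2.minEnclosingCircle((P[:,:2]*1000).astype(np.float32)) if len(P) else (0,0)
        A=np.c_[P[:,:2]-P[:,:2].mean(0),np.ones(len(P))];s=np.linalg.lstsq(A,P[:,2],rcond=None)[0]
        print(n,name,len(P),"mec",np.round(cc,1),round(rr,1),"zmed",np.median(P[:,2]).round(4),"slope deg",np.degrees(np.arctan(np.hypot(*s[:2]))).round(1))
    cap("cap",.557,.3277,.05,.09);cap("neck",.5,-.276,.164,.18);cap("short",.545,.0165,.127,.145)
cv2.imwrite("pics/end.png",np.hstack(o))
E
```

```text
top cap 0 mec 0 0 zmed nan slope deg 0.0
top neck 111 mec [ 499.9 -276.4] 15.1 zmed 0.171 slope deg 1.1
top short 246 mec [545.1  17.6] 22.8 zmed 0.1339 slope deg 1.3
side cap 99 mec [552.6 324.9] 24.5 zmed 0.0571 slope deg 2.7
side neck 133 mec [ 499.3 -278.9] 15.7 zmed 0.1709 slope deg 3.6
side short 162 mec [545.3  15.4] 24.3 zmed 0.1338 slope deg 2.3<stdin>:10: RuntimeWarning: Mean of empty slice.
  ret = um.true_divide(
  return _methods._mean(a, axis=axis, dtype=dtype,
  ret = ret.dtype.type(ret / rcount)
```

View pics/end.png

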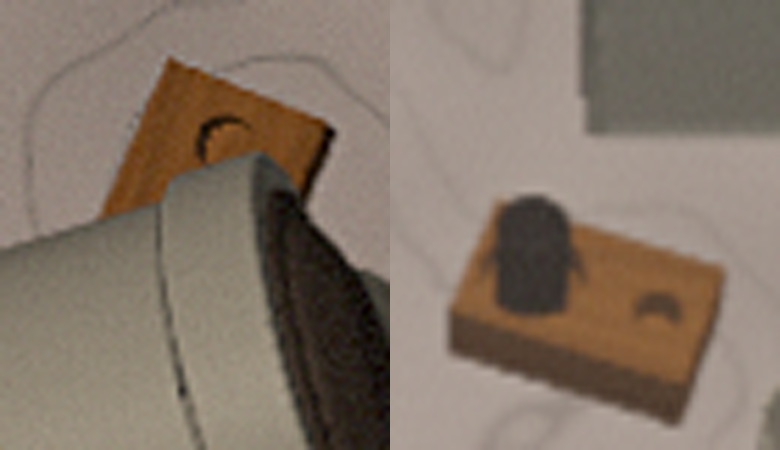

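The side view shows the cap upright in the wide well (right half, px 533,255). The arm hides it in the top view. Its top is at 0.057 m, as expected for a cap on the floor (0.058 m). Handing in.

```bash
python3 -c "
from workcell import bot
print(bot.job_done(),bot.get_obs()['time'])"
```

```text
the job is handed in; nothing more can be done
the job is handed in; nothing more can be done
```

I lifted the small black cap off the tall flask, set it mouth down in the wide well, and handed the job in. No verdict is reported. The clock was about 10.5 s of the 38 s allowed. The final time readout printed only the hand-in message.

- **Cap:** it met the well floor at the expected height with about 12 N, then was released without dropping. From the side camera its top is at 57 mm (58 mm expected), level within about 3°. Its centre is about 4 mm from my estimate of the well's centre.
- **Flasks:** both still stand within about 2 mm of where they began. The tall flask's neck is now bare.
- **Check that failed:** the arm hid the cap from the top camera in the last look, so the cap's final position rests on the side camera alone. The gripper was open and well clear of everything at the end.

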